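Find the spare objective in the lidded tins

ROBOT

A 6-joint arm with a two-finger parallel gripper is mounted at the origin on a cart in front of the work surface, level with it; the furniture and walls round the work are solid. World frame = base frame: x ahead of the robot, y to its left, z up, the work surface at z = 0. Lengths are in m, angles in rad, forces in N, time in s.
With the tool pointing down it reaches from about 0.325 to 0.775 m from the base axis. Payload 5.5 kg.
Tool frame: the origin (TCP) lies on the centre line of the jaws, within the pads' length; the fingertips stand 8 mm ahead of it and the grasp point (between the pads) lies 11 mm behind it; z points along the fingers, x is the direction in which the jaws open and shut, and the axes are right-handed (so a half turn about z gives the same grasp; the last joint's range is limited). The gripper opens to 85 mm and grips with 20 to 120 N. Pads are 22 mm wide; open, the fingers measure 114 mm over their backs; the gripper's body (76 mm by 85 mm) begins 54 mm behind the grasp point. The pads swing forward as they close: fully open they stand 13 mm farther back than shut.
Start: joints at [-1.306, 0.091, 1.231, -0, 1.82, -0.057], TCP at [0.19, -0.569, 0.239] pointing down, gripper open.
Joint ranges: [-2.87, 2.87], [-0.86, 2.18], [0.17, 2.46], [-1.51, 4.65], [0.06, 2.69], [-2.65, 2.65]. Speed limits (rad/s): [2.57, 2.57, 3.01, 3.14, 3.14, 3.14].

INTERFACE

Orientations are given as a unit quaternion [w, x, y, z].
In Python, from bench import status, imaging, env gives the robot as it stands.
- The arm moves only by the shell command python3 -m handwheel 'ROWS' [OPENING] [FORCE]. ROWS is JSON, one flat list of numbers, 4 for each row, row after row: the shift along the tool's x, y, z in m, then the turn about the tool's z in degrees. A call has 1 to 8 rows; each row shifts and turns the pose as measured when the row begins, along the tool's axes as they then stand; what a row does not reach is not made up. A row lasts 1/8 s, in which the tool goes at most 62.5 mm and 10.7 degrees, less where a joint would pass 70% of its speed; a pose out of reach is approached as far as the arm can. A call with a gripper value outside its range is refused whole. OPENING is the closure, from -1 (fully open) to 1 (shut), set as the call begins (- or left out, the last holds). The fingers move at their own pace and stop on an object; FORCE is the grip in N (left out, the last holds). Time passes only in rows, so rows that do not move let the fingers close. It gives the time, the measured TCP pose, the force and the opening at its end, in the units of the state.
- status.state(): the state, without advancing time (a new reading comes with each control period).
- imaging.read_camera(name): name is "scene" or "top"; returns a dict with "img" (400x640x3 uint8, blue, green, red), "fovy" (degrees; the focal length in pixels is half the picture's height over the tangent of half this angle, whatever the lens; pixels are square), "cx", "cy" (the principal point, pixels), "k1" (the pictures are not rectified: a ray, as slopes to the right and down, at radius r is drawn at 1 + k1 r^2 times it, then the intrinsics apply), "position" and "attitude" of the camera in the world. Camera axes: x right, y up, looking along -z (the intrinsics and any distortion apply to the point x, -y, -z); pixel columns grow to the right and rows downward; lengths in m; the calibration is good to about 2 mm. A picture is of the moment at which its call begins. There is no depth.
- env.hand_in(): hands the job in, once; it reports no verdict.
The state is a dict: "time": time; "joint_positions": joint angles; "dq": joint speeds; "joint_torque": joint torques, N m; "tool_pos": TCP position; "eef_rot": TCP orientation; "force": force on the tool from outside, world axes, zero at the start; "ft_torque": the same for the moment, N m; "grip_width": opening from 0.0 (shut) to 1.0 (fully open).
Only numpy, scipy, OpenCV 4.12 (cv2) and the standard library are available. Lean on these libraries where they do the work, as an engineer would, in place of code of your own. Each camera call takes 0.05 s, during which the arm holds its last target.

TASK

One of the three identical lidded aluminium tins on the bench holds the can with the spare microscope objective (wider than the small bottles in the other two). Lift the lids one by one until you find it, setting each lid you lift down on the bench, knob up (or back on its tin), then take the can out and stand it upright on the bare bench top.

Things in the scene. Friction and masses are not known exactly. Their poses are not given: they have to be found in the camera images.
- lid_left: deep round aluminium lid of the left (+y) of three identical tins: 86 mm wide, 66 mm high to its flat top, black knob 22 mm wide on top (grip it 75 to 98 mm above the origin), 0.09 kg. Origin: centre of its open lower rim, z up through the knob. It starts upright over its tin, loose, origin 5 mm above the bench, on the tin's flange; lift it straight up 65 mm or more to clear the contents
- lid_middle: the same lid on the middle tin. Each tin is a shallow dish fixed to the bench, centred under its lid: flange 92 mm wide and 5 mm high; wall 77 mm wide outside, 72 mm inside, rim 22 mm and inner floor 8 mm above the bench
- lid_right: the same lid on the right (-y) tin. The tins stand in a row across the bench at least 130 mm apart, centre to centre, all at x > 0.50; on the robot's side of the row the bench is bare to its front edge at x = 0.33, so a lid can be set down there, its centre 105 mm straight in front of its tin
- objective_can: spare-objective can: white round body 36 mm wide, broad black cap 38 mm wide (34 to 54 mm above the origin; fixed), 54 mm high, 0.11 kg. Origin: centre of its underside, z up. It stands within 8 mm of the centre of one tin, under the lid, origin 8 mm above the bench, its cap above the tin's rim. The other tins hold bottles 24 and 27 mm wide. The bench around x = 0.50, y = -0.45 is bare
There are look-alikes about, which are no part of the job. Leave any orange look-alike of the lid_left alone.

How it is judged:
On the way:
1. the lid over the objective can is off, the can still in its tin (horizontal distance between each of lid_left, lid_middle, lid_right and objective_can above 0.07 m and distance of objective_can from where it was at the start of the episode below 0.03 m), for 0.2 s.
At the end, for the whole second after the job is handed in: The can stands on the bench top itself (underside within 4 mm of it), upright within 10 degrees, at rest; every lid is at rest, knob up within 10 degrees, either flat on the bench or back home on a tin (rim less than 12 mm above the bench) (height (world z) of objective_can between -0.005 and 0.004 m and angle between each of objective_can, lid_left, lid_middle, lid_right's own z axis and vertical below 0.17 rad and linear speed of each of objective_can, lid_left, lid_middle, lid_right below 0.02 m/s and height (world z) of lid_left between -0.005 and 0.012 m and height (world z) of lid_middle between -0.005 and 0.012 m and height (world z) of lid_right between -0.005 and 0.012 m); the robot touches nothing.
It also fails if it takes over 59 s, if anything falls off the work surface, if the arm or the gripper's body presses on something with over 40 N, if the wrist force passes 120 N, or if a joint passes its speed limit or range.

## Working session

There is one attempt and no reset: what is moved stays moved. The work goes in short steps, Python scripts to look and compute and a shell command to move; the robot and the scene stay as the last step left them, time stands still between calls to the robot, and variables do not carry over. Pictures are saved under pics/ and viewed, and the job is handed in when it is done.

```bash
ls; mkdir -p pics; cat > h.py <<'E'
import numpy as np, cv2
from bench import status, imaging, env
from scipy.spatial.transform import Rotation as R
def cam(name):
    return imaging.read_camera(name)
def rot(c):
    a=np.array(c["attitude"],float)
    if a.shape==(3,3): return a
    return R.from_quat([a[1],a[2],a[3],a[0]]).as_matrix()
def ray(c,u,v):
    H=c["img"].shape[0]; f=H/2/np.tan(np.radians(c["fovy"])/2)
    K=np.array([[f,0,c["cx"]],[0,f,c["cy"]],[0,0,1]])
    p=cv2.undistortPoints(np.array([[[u,v]]],float),K,np.array([c["k1"],0,0,0,0.]))[0,0]
    return rot(c)@np.array([p[0],-p[1],-1])
def at(c,u,v,z):
    d=ray(c,u,v);o=np.array(c["position"]);return o+d*(z-o[2])/d[2]
def proj(c,P):
    H=c["img"].shape[0]; f=H/2/np.tan(np.radians(c["fovy"])/2)
    q=rot(c).T@(np.array(P)-c["position"]); x=q[0]/-q[2];y=-q[1]/-q[2];s=1+c["k1"]*(x*x+y*y)
    return c["cx"]+f*x*s,c["cy"]+f*y*s
E
python3 - <<'E'
from h import *
s=status.state();print({k:np.round(v,3).tolist() for k,v in s.items()})
for n in("scene","top"):
    c=cam(n);cv2.imwrite(f"pics/{n}0.png",c["img"]);print({k:v for k,v in c.items() if k!="img"})
E
```

```text
pics
{'time': 0.0, 'joint_positions': [-1.306, 0.092, 1.232, 0.0, 1.82, -0.057], 'dq': [0.0, -0.002, 0.0, -0.001, 0.001, 0.0], 'joint_torque': [-0.002, -45.873, -41.803, -0.0, 0.011, -0.0], 'tool_pos': [0.19, -0.569, 0.238], 'eef_rot': [-0.001, 0.811, -0.585, -0.001], 'force': [0.67, 0.362, 0.313], 'ft_torque': [0.023, 0.008, 0.001], 'grip_width': 0.999}
{'fovy': 49.36367660811022, 'cx': 314.4689063303435, 'cy': 209.90134127860378, 'k1': 0.00035013390615201614, 'position': array([-0.21000628,  0.55992058,  0.8268121 ]), 'attitude': array([-0.42374538, -0.20969836,  0.37162182,  0.79897664])}
{'fovy': 51.17894046794727, 'cx': 316.0764351571227, 'cy': 205.92754233445356, 'k1': -0.047017963070410076, 'position': array([0.32897447, 0.04018633, 1.29546382]), 'attitude': array([ 0.72264773,  0.07541393, -0.07468819, -0.6830188 ])}
```

View pics/scene0.png

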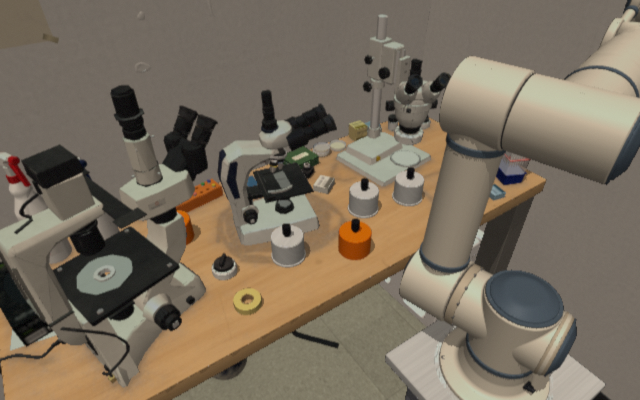

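View pics/top0.png

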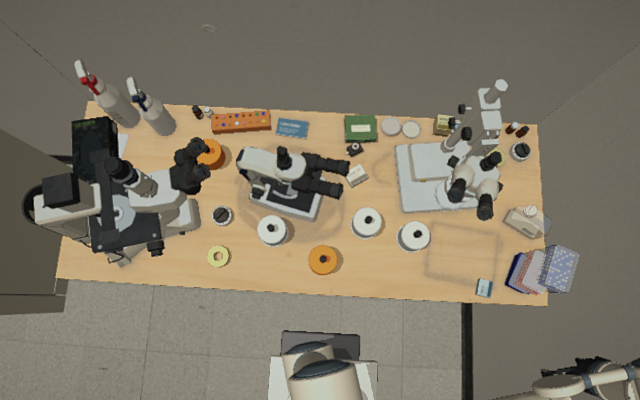

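The three silver lids show in the top view near (271,230), (367,222) and (414,236). The orange look-alike is at (322,260). I'll enlarge those areas next.

```bash
python3 - <<'E'
import cv2
t=cv2.imread("pics/top0.png")[190:290,245:445];cv2.imwrite("pics/topc.png",cv2.resize(t,None,fx=4,fy=4,interpolation=cv2.INTER_CUBIC))
t=cv2.imread("pics/scene0.png")[160:270,260:440];cv2.imwrite("pics/scc.png",cv2.resize(t,None,fx=4,fy=4,interpolation=cv2.INTER_CUBIC))
E
```

```text
(no output)
```

View pics/topc.png

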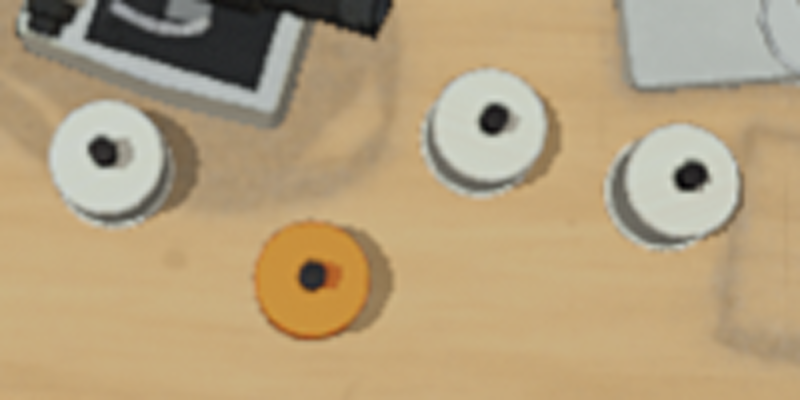

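View pics/scc.png

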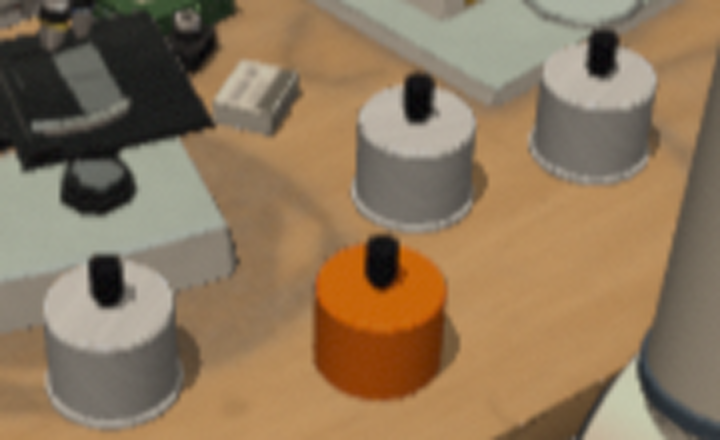

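```bash
python3 - <<'E'
from h import *
t=cam("top");s=cam("scene")
T={'L':(108,156),'M':(490,126),'R':(683,182),'O':(312,279)}
S={'L':(110,307),'M':(416,121),'R':(599,76),'O':(381,289)}
K={'L':(101,151),'M':(493,119),'R':(691,175)}
for k in T:
    a=at(t,245+T[k][0]/4-.4,190+T[k][1]/4-.4,.071);b=at(s,260+S[k][0]/4-.4,160+S[k][1]/4-.4,.071)
    print(k,a.round(4),b.round(4), at(t,245+K[k][0]/4-.4,190+K[k][1]/4-.4,.097).round(4) if k in K else '')
q=status.state();w=q["eef_rot"];print(R.from_quat([w[1],w[2],w[3],w[0]]).as_matrix().round(3),q['time'])
E
```

```text
L [0.5171 0.1767 0.071 ] [0.5144 0.1811 0.071 ] [0.5165 0.1792 0.097 ]
M [ 0.5557 -0.1055  0.071 ] [ 0.5572 -0.101   0.071 ] [ 0.5562 -0.1044  0.097 ]
R [ 0.5216 -0.2501  0.071 ] [ 0.5228 -0.2466  0.071 ] [ 0.523  -0.2497  0.097 ]
O [0.4349 0.021  0.071 ] [0.4294 0.0293 0.071 ] 
[[ 0.316 -0.949 -0.   ]
 [-0.949 -0.316  0.001]
 [-0.001 -0.    -1.   ]] 0.2
```

```bash
python3 - <<'E'
import cv2
t=cv2.imread("pics/top0.png")[80:230,225:525];cv2.imwrite("pics/topd.png",cv2.resize(t,None,fx=2.66,fy=2.66,interpolation=cv2.INTER_CUBIC))
t=cv2.imread("pics/scene0.png")[10:250,200:500];cv2.imwrite("pics/scd.png",cv2.resize(t,None,fx=2.5,fy=2.5,interpolation=cv2.INTER_CUBIC))
E
```

```text
(no output)
```

View pics/topd.png

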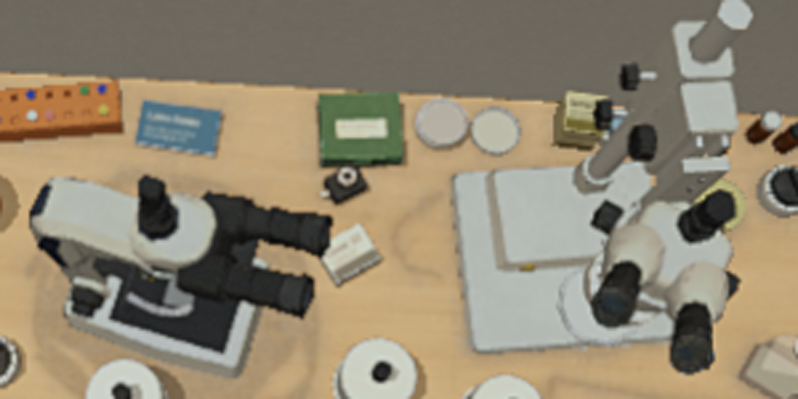

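View pics/scd.png

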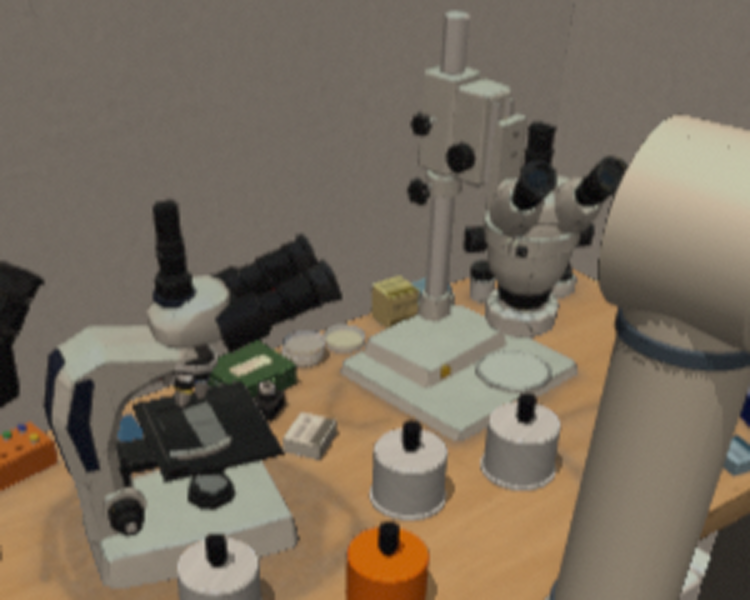

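```bash
python3 - <<'E'
from h import *
t=cam("top");s=cam("scene")
def tri(a,b):
    d1=ray(t,225+a[0]/2.66,80+a[1]/2.66);d2=ray(s,200+b[0]/2.5,10+b[1]/2.5);o1=t["position"];o2=s["position"]
    k=np.linalg.lstsq(np.c_[d1,-d2],o2-o1,rcond=None)[0];p=o1+k[0]*d1;q=o2+k[1]*d2;return ((p+q)/2).round(3),np.linalg.norm(p-q).round(3)
for n,a,b in [("Lscope near",(300,297),(328,283)),("Lscope far",(320,235),(303,255)),("Lscope phototube",(150,190),(165,210)),("Rl",(610,300),(540,180)),("Rr",(690,350),(612,178))]: print(n,*tri(a,b))
E
```

```text
Lscope near [ 0.582 -0.003  0.305] 0.001
Lscope far [ 0.643 -0.018  0.305] 0.005
Lscope phototube [0.647 0.134 0.394] 0.004
Rl [ 0.583 -0.28   0.341] 0.006
Rr [ 0.544 -0.351  0.339] 0.002
```

```bash
cat >> h.py <<'E'
def delta(*targets):
    q=status.state();w=q["eef_rot"];M=R.from_quat([w[1],w[2],w[3],w[0]]).as_matrix()
    print('t',round(q['time'],2),'pos',np.round(q['tool_pos'],4),'q6',q['joint_positions'][5].__round__(3),'F',np.round(q['force'],1),'w',round(q['grip_width'],3),'x-axis',M[:,0].round(3))
    p=np.array(q['tool_pos'])
    for t in targets:
        d=M.T@(np.array(t)-p);print(t,'tool mm',(d*1000).round(1),'rows>=',int(np.ceil(np.linalg.norm(d)/.06)));p=np.array(t)
E
python3 -c "
from h import *
delta((.45,-.24,.22),(.556,-.104,.22))"
```

```text
t 0.3 pos [ 0.1897 -0.5691  0.2389] q6 -0.057 F [ 0.3 -0.5  1.5] w 1.004 x-axis [ 0.316 -0.949 -0.001]
(0.45, -0.24, 0.22) tool mm [-229.9 -351.    19.1] rows>= 8
(0.556, -0.104, 0.22) tool mm [-9.550e+01 -1.436e+02  1.000e-01] rows>= 3
```

```bash
python3 -m handwheel '[-0.029,-0.044,0.002,0,-0.029,-0.044,0.002,0,-0.029,-0.044,0.002,0,-0.029,-0.044,0.002,0,-0.029,-0.044,0.002,0,-0.029,-0.044,0.002,0,-0.029,-0.044,0.002,0,-0.029,-0.044,0.002,0]' -1 40
python3 -c "
from h import *
delta((.556,-.104,.20),(.556,-.104,.083))"
```

```text
time: 1.3
tool_pos: [0.4559, -0.2308, 0.2215]
eef_rot: [-0.001, 0.809, -0.588, 0.0]
force: [0.1, -0.5, -0.1]
grip_width: 0.999
t 1.3 pos [ 0.4559 -0.2308  0.2215] q6 0.721 F [ 0.1 -0.5 -0.1] w 0.999 x-axis [ 0.309 -0.951 -0.   ]
(0.556, -0.104, 0.2) tool mm [ -89.6 -134.4   21.7] rows>= 3
(0.556, -0.104, 0.083) tool mm [0.00e+00 1.00e-01 1.17e+02] rows>= 2
```

```bash
python3 -m handwheel '[-0.030,-0.045,0.007,0,-0.030,-0.045,0.007,0,-0.030,-0.045,0.007,0,0,0,0,0]'
python3 -c "
from h import *
delta((.556,-.104,.15))
for n in('scene','top'):
    c=cam(n);cv2.imwrite(f'pics/{n}1.png',c['img'])
i=np.vstack([cv2.resize(cv2.imread('pics/top1.png')[150:290,250:510],(780,420))]);cv2.imwrite('pics/t1c.png',i)
i=cv2.resize(cv2.imread('pics/scene1.png')[50:250,240:500],(780,600));cv2.imwrite('pics/s1c.png',i)
"
```

```text
time: 1.8
tool_pos: [0.5605, -0.0955, 0.1997]
eef_rot: [-0.001, 0.81, -0.586, 0.0]
force: [-0.4, 0.1, -0.3]
grip_width: 0.995
t 1.8 pos [ 0.5605 -0.0955  0.1997] q6 1.023 F [-0.4  0.1 -0.3] w 0.995 x-axis [ 0.313 -0.95  -0.   ]
(0.556, -0.104, 0.15) tool mm [ 6.7  7.1 49.6] rows>= 1
```

View pics/t1c.png

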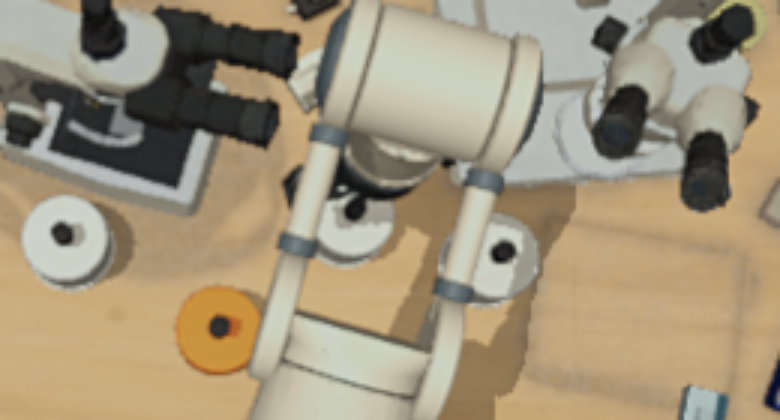

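View pics/s1c.png

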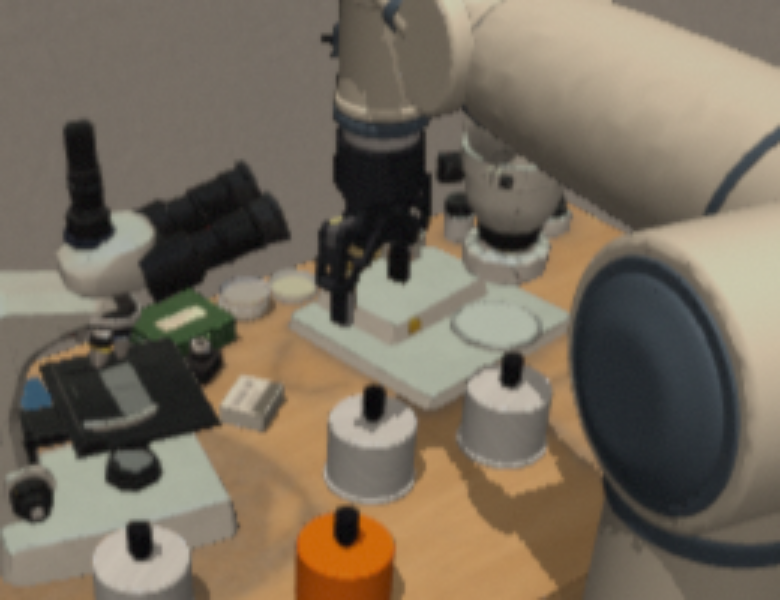

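```bash
python3 - <<'E'
from h import *
t=cam("top")
for z in (.38,.42,.46,.5): print(z,[at(t,250+u/3,150+v/3,z)[:2].round(3) for u,v in((432,85),(322,75),(542,100))])
s=cam("scene")
for z in (.34,.38,.42,.46,.5): print(z,np.array(proj(s,(.5605,-.0955,z))).round(1), ((np.array(proj(s,(.5605,-.0955,z)))-[240,50])*3).round(0))
E
```

```text
0.38 [array([ 0.601, -0.127]), array([ 0.604, -0.043]), array([ 0.594, -0.211])]
0.42 [array([ 0.589, -0.12 ]), array([ 0.592, -0.04 ]), array([ 0.582, -0.2  ])]
0.46 [array([ 0.577, -0.113]), array([ 0.58 , -0.036]), array([ 0.571, -0.189])]
0.5 [array([ 0.565, -0.105]), array([ 0.568, -0.032]), array([ 0.559, -0.178])]
0.34 [366.6 103.4] [380. 160.]
0.38 [367.5  88.1] [383. 114.]
0.42 [368.5  72.1] [385.  66.]
0.46 [369.5  55.3] [388.  16.]
0.5 [370.6  37.6] [392. -37.]
```

```bash
python3 -m handwheel '[0.007,0.007,0.040,0,0,0,0.020,0,0,0,0,0]'
python3 -c "
from h import *
delta((.556,-.104,.083))"
```

```text
time: 2.38
tool_pos: [0.5542, -0.1121, 0.1427]
eef_rot: [-0.001, 0.807, -0.59, 0.004]
force: [-0.3, -0.4, 0.6]
grip_width: 0.999
t 2.38 pos [ 0.5542 -0.1121  0.1427] q6 1.004 F [-0.3 -0.4  0.6] w 0.999 x-axis [ 0.303 -0.953  0.005]
(0.556, -0.104, 0.083) tool mm [-7.5 -3.7 59.7] rows>= 2
```

```bash
python3 -m handwheel '[-0.006,-0.003,0.010,0,0,0,0,0]'
python3 -c "
from h import *
delta((.556,-.104,.083))"
```

```text
time: 2.62
tool_pos: [0.5561, -0.1056, 0.1344]
eef_rot: [-0.002, 0.807, -0.591, 0.005]
force: [-1.5, 0.6, -0.7]
grip_width: 1.0
t 2.62 pos [ 0.5561 -0.1056  0.1344] q6 1.017 F [-1.5  0.6 -0.7] w 1.0 x-axis [ 0.302 -0.953  0.006]
(0.556, -0.104, 0.083) tool mm [-1.9  0.2 51.4] rows>= 1
```

```bash
python3 -m handwheel '[-0.002,0,0.025,0,0,0,0.020,0,0,0,0,0]'
python3 -c "
from h import *
delta((.556,-.104,.084))
for n in('scene','top'):
    c=cam(n);cv2.imwrite(f'pics/{n}2.png',c['img'])
i=cv2.resize(cv2.imread('pics/scene2.png')[100:250,290:490],(800,600));cv2.imwrite('pics/s2c.png',i)
"
```

```text
time: 3.0
tool_pos: [0.5578, -0.1035, 0.091]
eef_rot: [-0.003, 0.807, -0.59, 0.008]
force: [0.8, 0.2, 0.4]
grip_width: 1.001
t 3.0 pos [ 0.5578 -0.1035  0.091 ] q6 1.02 F [0.8 0.2 0.4] w 1.001 x-axis [ 0.303 -0.953  0.009]
(0.556, -0.104, 0.084) tool mm [-0.1  1.9  7. ] rows>= 1
```

View pics/s2c.png

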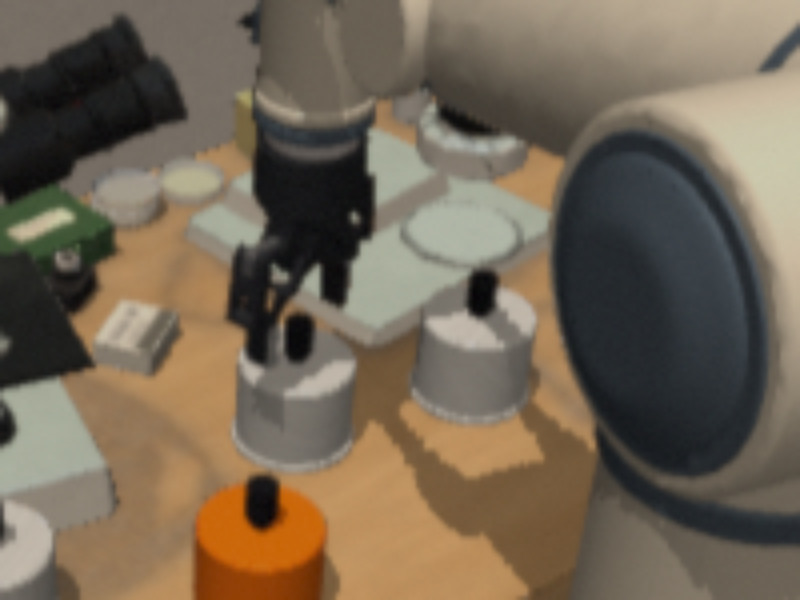

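The fingers are on either side of the middle knob, which is at (298,338) in the crop. I'll lower a little and close.

```bash
python3 -m handwheel '[0,0.001,0.006,0,0,0,0,0,0,0,0,0,0,0,0,0,0,0,0,0]' 1 40
python3 -c "
from h import *
delta((.556,-.104,.084))"
```

```text
time: 3.72
tool_pos: [0.5589, -0.1046, 0.0892]
eef_rot: [-0.004, 0.807, -0.59, 0.011]
force: [-0.8, 0.3, -1.4]
grip_width: 0.241
t 3.73 pos [ 0.5589 -0.1046  0.0892] q6 1.019 F [-0.8  0.3 -1.4] w 0.241 x-axis [ 0.303 -0.953  0.013]
(0.556, -0.104, 0.084) tool mm [-1.5  2.7  5.2] rows>= 1
```

```bash
python3 -m handwheel '[0,0,-0.03,0,0,0,-0.035,0,0,0,-0.035,0,0,0,0,0]'
python3 -c "
from h import *
delta((.450,-.110,.18),(.450,-.110,.090))"
```

```text
time: 4.22
tool_pos: [0.5561, -0.1038, 0.1904]
eef_rot: [-0.004, 0.807, -0.59, 0.01]
force: [-0.8, -0.5, -1.5]
grip_width: 0.241
t 4.22 pos [ 0.5561 -0.1038  0.1904] q6 1.019 F [-0.8 -0.5 -1.5] w 0.241 x-axis [ 0.303 -0.953  0.011]
(0.45, -0.11, 0.18) tool mm [-26.3 103.2   8.3] rows>= 2
(0.45, -0.11, 0.09) tool mm [-1.   1.5 90. ] rows>= 2
```

```bash
python3 -m handwheel '[-0.009,0.034,0.002,0,-0.009,0.034,0.002,0,-0.008,0.033,0.002,0,0,0,0,0]'
python3 -c "
from h import *
delta((.450,-.110,.18),(.450,-.110,.085))
for n in('scene','top'):
    c=cam(n);cv2.imwrite(f'pics/{n}3.png',c['img'])
i=cv2.resize(cv2.imread('pics/scene3.png')[100:250,290:490],(800,600));cv2.imwrite('pics/s3c.png',i)
i=cv2.resize(cv2.imread('pics/top3.png')[170:290,300:460],(800,600));cv2.imwrite('pics/t3c.png',i)
"
```

```text
time: 4.72
tool_pos: [0.4482, -0.1092, 0.1758]
eef_rot: [-0.002, 0.807, -0.59, 0.006]
force: [-0.2, -0.2, -0.7]
grip_width: 0.237
t 4.72 pos [ 0.4482 -0.1092  0.1758] q6 0.95 F [-0.2 -0.2 -0.7] w 0.237 x-axis [ 0.303 -0.953  0.007]
(0.45, -0.11, 0.18) tool mm [ 1.3 -1.5 -4.2] rows>= 1
(0.45, -0.11, 0.085) tool mm [-0.6  1.  95. ] rows>= 2
```

View pics/s3c.png

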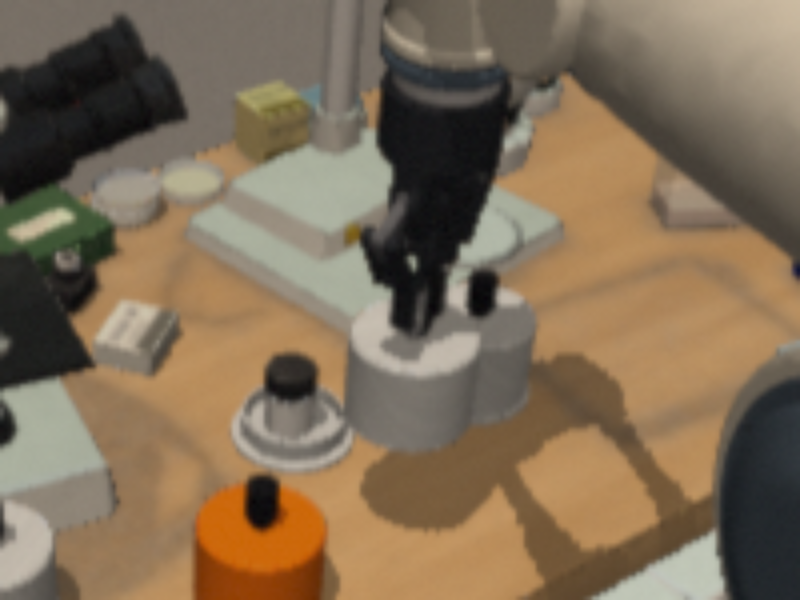

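View pics/t3c.png

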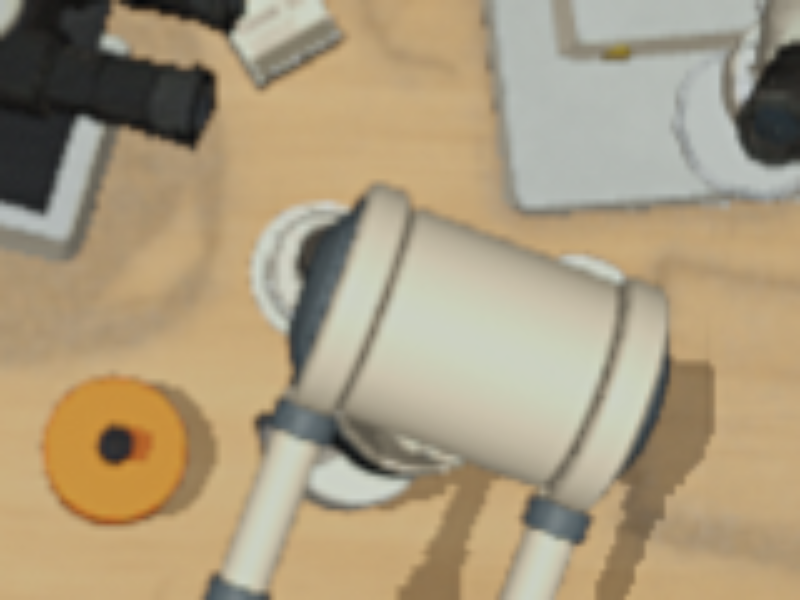

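The contents have a broad black cap: 52 px wide in the scene crop, against 116 px for an 86 mm lid, so about 38 mm. That's the can. I'll set this lid down now.

```bash
python3 -m handwheel '[0,0,0.04,0,0,0,0.035,0,0,0,0,0]'
python3 -c "
from h import *
delta((.450,-.110,.0845))"
```

```text
time: 5.2
tool_pos: [0.4535, -0.1092, 0.0992]
eef_rot: [-0.003, 0.808, -0.59, 0.007]
force: [0.3, -0.2, -0.8]
grip_width: 0.234
t 5.2 pos [ 0.4535 -0.1092  0.0992] q6 0.951 F [ 0.3 -0.2 -0.8] w 0.234 x-axis [ 0.305 -0.952  0.007]
(0.45, -0.11, 0.0845) tool mm [-0.4  3.7 14.6] rows>= 1
```

```bash
python3 -m handwheel '[0,0.004,0.008,0,0,0,0.003,0,0,0,0,0]'
python3 -c "
from h import *
delta((.450,-.110,.0845))"
```

```text
time: 5.58
tool_pos: [0.4518, -0.1109, 0.0908]
eef_rot: [-0.004, 0.808, -0.589, 0.009]
force: [-0.0, -0.3, -0.7]
grip_width: 0.239
t 5.58 pos [ 0.4518 -0.1109  0.0908] q6 0.946 F [-0.  -0.3 -0.7] w 0.239 x-axis [ 0.305 -0.952  0.01 ]
(0.45, -0.11, 0.0845) tool mm [-1.5  1.5  6.3] rows>= 1
```

```bash
python3 -m handwheel '[0,0.001,0.005,0,0,0,0.002,0]'
python3 -m handwheel '[0,0,0.002,0,0,0,0,0]'

```

```text
time: 5.82
tool_pos: [0.4517, -0.1115, 0.0849]
eef_rot: [-0.004, 0.808, -0.589, 0.01]
force: [-1.2, 0.1, -1.6]
grip_width: 0.241
time: 6.08
tool_pos: [0.4523, -0.112, 0.0842]
eef_rot: [-0.004, 0.808, -0.59, 0.011]
force: [-0.2, -0.1, -0.5]
grip_width: 0.238
```

```bash
python3 -m handwheel '[0,0,0.002,0,0,0,0,0]'; python3 -m handwheel '[0,0,0.002,0,0,0,0,0]'
python3 - <<'E'
from h import *
c=cam('scene');i=cv2.resize(c['img'][130:250,300:460],(800,600),interpolation=cv2.INTER_CUBIC);cv2.imwrite('pics/s4c.png',i)
E
```

```text
time: 6.32
tool_pos: [0.4532, -0.1124, 0.0842]
eef_rot: [-0.005, 0.808, -0.59, 0.013]
force: [-0.8, 1.3, 0.3]
grip_width: 0.24
time: 6.58
tool_pos: [0.454, -0.1128, 0.0842]
eef_rot: [-0.005, 0.808, -0.59, 0.014]
force: [-1.0, 0.2, 0.6]
grip_width: 0.238
```

View pics/s4c.png

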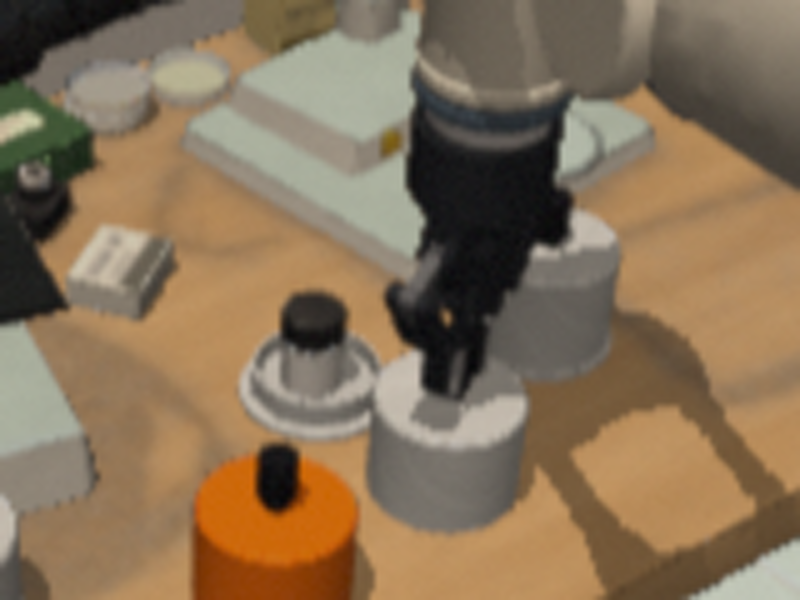

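The lid is on the bench: z has stopped at 0.0842 and the force has reversed. I'll release and rise.

```bash
python3 -m handwheel '[0,0,0,0,0,0,0,0,0,0,0,0,0,0,0,0,0,0,0,0]' -1
python3 -m handwheel '[0,0,-0.04,0,0,0,-0.04,0,0,0,-0.04,0,0,0,0,0]'
python3 - <<'E'
from h import *
c=cam('scene');cv2.imwrite('pics/scene5.png',c['img']);i=cv2.resize(c['img'][130:250,300:460],(800,600),interpolation=cv2.INTER_CUBIC);cv2.imwrite('pics/s5c.png',i)
delta()
E
```

```text
time: 7.25
tool_pos: [0.4535, -0.1128, 0.0822]
eef_rot: [-0.004, 0.808, -0.59, 0.013]
force: [-0.8, 0.8, 0.1]
grip_width: 1.0
time: 7.75
tool_pos: [0.4498, -0.1116, 0.2047]
eef_rot: [-0.004, 0.808, -0.59, 0.012]
force: [0.4, 0.3, 0.1]
grip_width: 0.998
t 7.8 pos [ 0.4491 -0.1114  0.2024] q6 0.944 F [ 0.4 -0.   0.2] w 1.001 x-axis [ 0.305 -0.952  0.013]
```

View pics/s5c.png

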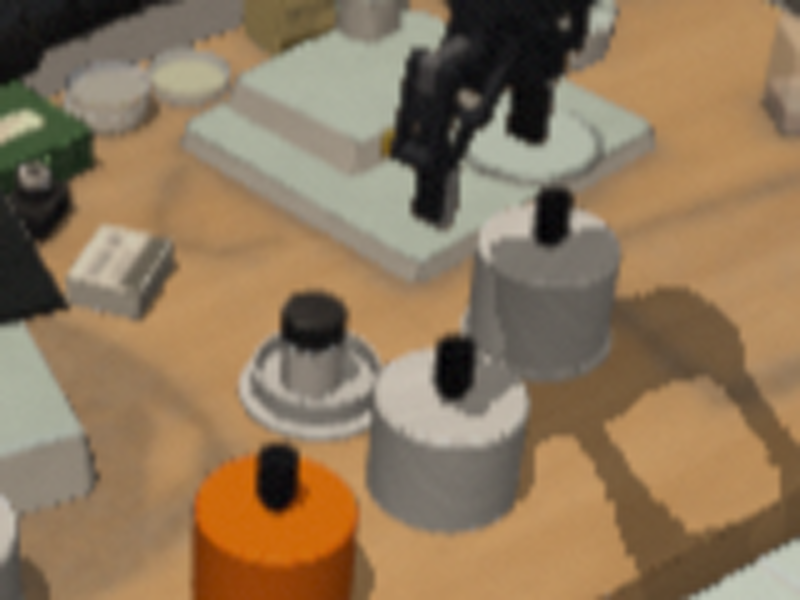

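```bash
python3 - <<'E'
from h import *
s=cam('scene')
print(at(s,300+313/5-.4,130+311/5-.4,.062),at(s,300+449/5-.4,130+396/5-.4,.066))
t=cam('top');cv2.imwrite('pics/top5.png',t['img']);i=cv2.resize(t['img'][190:270,330:440],(770,560),interpolation=cv2.INTER_CUBIC);cv2.imwrite('pics/t5c.png',i)
delta()
E
```

```text
[ 0.56125066 -0.09972859  0.062     ] [ 0.45386431 -0.10909306  0.066     ]
t 7.9 pos [ 0.4481 -0.1111  0.1995] q6 0.944 F [-0.3  0.2 -0.4] w 1.002 x-axis [ 0.305 -0.952  0.01 ]
```

View pics/t5c.png

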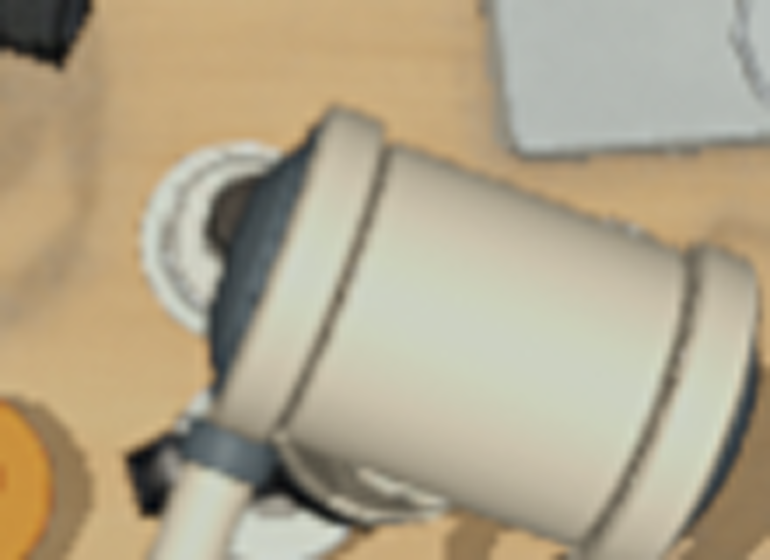

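```bash
python3 -m handwheel '[0.008,-0.036,0,0,0.008,-0.036,0,0,0.008,-0.036,0,0,0,0,0,0]'
python3 -c "
from h import *
delta((.561,-.103,.12))"
```

```text
time: 8.4
tool_pos: [0.5586, -0.1004, 0.1929]
eef_rot: [-0.0, 0.807, -0.59, 0.003]
force: [-0.9, -0.2, 0.1]
grip_width: 1.001
t 8.4 pos [ 0.5586 -0.1004  0.1929] q6 1.025 F [-0.9 -0.2  0.1] w 1.001 x-axis [ 0.304 -0.953  0.004]
(0.561, -0.103, 0.12) tool mm [ 2.9 -1.2 72.9] rows>= 2
```

```bash
python3 -m handwheel '[0.003,-0.001,0.035,0,0,0,0.035,0,0,0,0,0]'
python3 -c "
from h import *
delta((.561,-.103,.041))
c=cam('scene');i=cv2.resize(c['img'][60:240,290:490],(800,720),interpolation=cv2.INTER_CUBIC)[:600];cv2.imwrite('pics/s6c.png',i)
c=cam('top');i=cv2.resize(c['img'][140:250,300:460],(800,550),interpolation=cv2.INTER_CUBIC);cv2.imwrite('pics/t6c.png',i)
"
```

```text
time: 8.78
tool_pos: [0.5576, -0.1031, 0.118]
eef_rot: [0.001, 0.807, -0.59, -0.0]
force: [-0.8, 0.4, -0.2]
grip_width: 1.0
t 8.78 pos [ 0.5576 -0.1031  0.118 ] q6 1.02 F [-0.8  0.4 -0.2] w 1.0 x-axis [ 0.304 -0.953  0.001]
(0.561, -0.103, 0.041) tool mm [ 0.9 -3.4 77. ] rows>= 2
```

View pics/s6c.png

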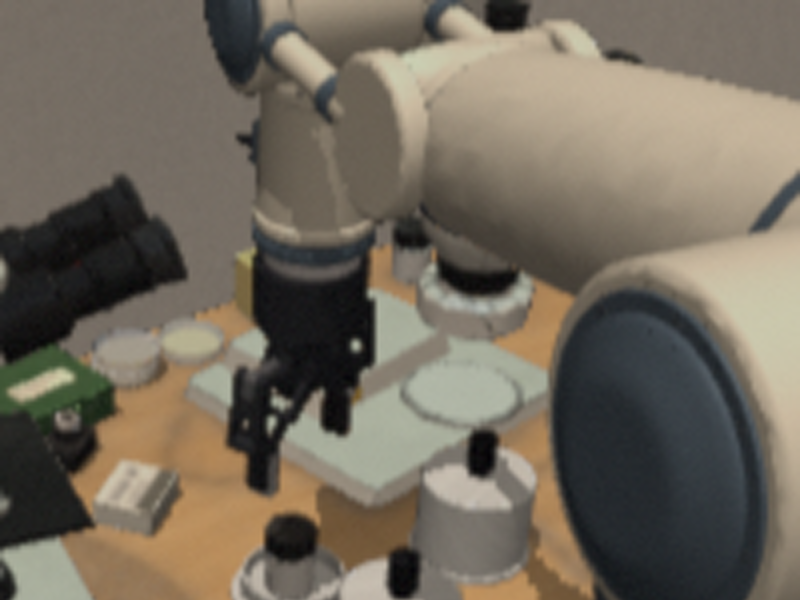

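View pics/t6c.png

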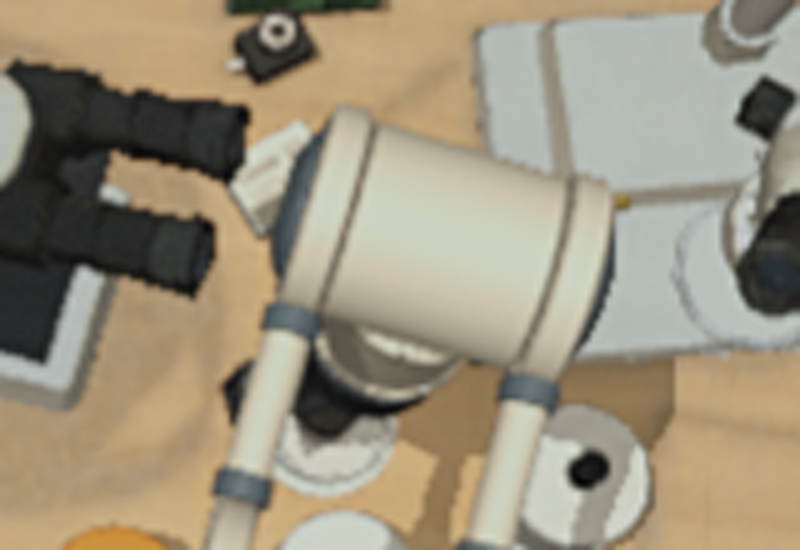

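The wrist clears the eyepiece, so I'll descend to the cap.

```bash
python3 -m handwheel '[0.001,-0.003,0.030,0,0,0,0.020,0,0,0,0,0]'
python3 -c "
from h import *
delta((.561,-.103,.041))
c=cam('scene');i=cv2.resize(c['img'][130:250,300:460],(800,600),interpolation=cv2.INTER_CUBIC);cv2.imwrite('pics/s7c.png',i)
"
```

```text
time: 9.25
tool_pos: [0.5654, -0.1046, 0.0778]
eef_rot: [-0.002, 0.807, -0.59, 0.008]
force: [0.3, 0.0, -0.1]
grip_width: 1.003
t 9.25 pos [ 0.5654 -0.1046  0.0778] q6 1.022 F [ 0.3  0.  -0.1] w 1.003 x-axis [ 0.303 -0.953  0.01 ]
(0.561, -0.103, 0.041) tool mm [-3.2  4.1 36.7] rows>= 1
```

View pics/s7c.png

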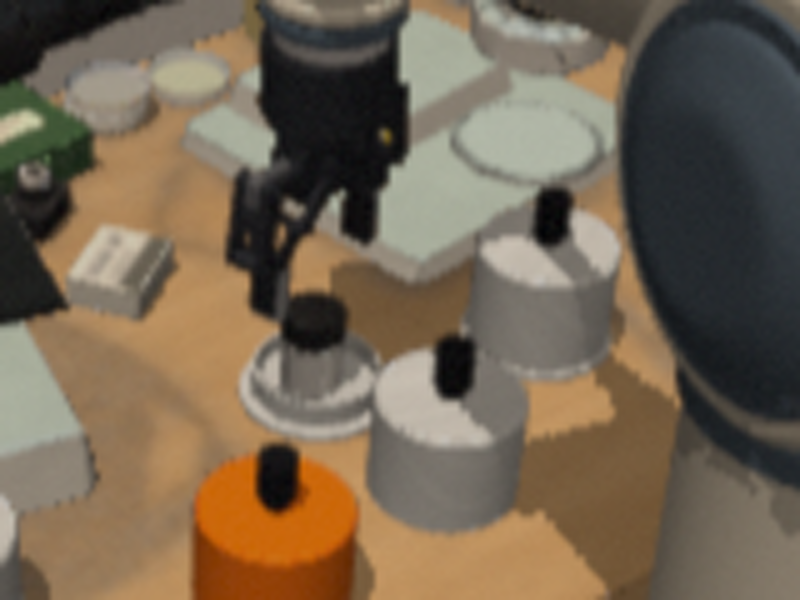

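```bash
python3 -m handwheel '[-0.003,0.004,0.016,0,0,0,0.008,0,0,0,0,0]'
python3 -c "
from h import *
delta((.561,-.103,.042))"
```

```text
time: 9.68
tool_pos: [0.5624, -0.1034, 0.0559]
eef_rot: [-0.003, 0.807, -0.59, 0.01]
force: [0.4, -0.6, 0.2]
grip_width: 0.995
t 9.68 pos [ 0.5624 -0.1034  0.0559] q6 1.022 F [ 0.4 -0.6  0.2] w 0.995 x-axis [ 0.303 -0.953  0.013]
(0.561, -0.103, 0.042) tool mm [-0.9  1.4 13.9] rows>= 1
```

```bash
python3 -m handwheel '[0,0.002,0.009,0,0,0,0.004,0,0,0,0,0]'
python3 -c "
from h import *
delta((.561,-.103,.042))
c=cam('scene');i=cv2.resize(c['img'][130:250,300:460],(800,600),interpolation=cv2.INTER_CUBIC);cv2.imwrite('pics/s8c.png',i)
"
```

```text
time: 10.05
tool_pos: [0.5607, -0.1042, 0.0422]
eef_rot: [-0.003, 0.807, -0.59, 0.01]
force: [0.4, -0.2, -0.4]
grip_width: 1.003
t 10.05 pos [ 0.5607 -0.1042  0.0422] q6 1.02 F [ 0.4 -0.2 -0.4] w 1.003 x-axis [ 0.303 -0.953  0.013]
(0.561, -0.103, 0.042) tool mm [-1.  -0.6  0.2] rows>= 1
```

View pics/s8c.png

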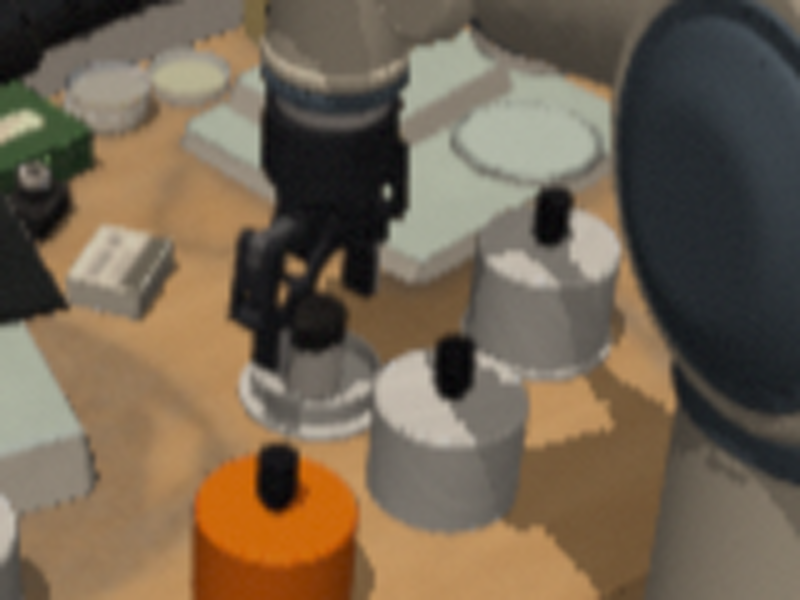

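The fingers straddle the cap at (318,318) in the crop. I'll close them.

```bash
python3 -m handwheel '[0,0,0,0,0,0,0,0,0,0,0,0,0,0,0,0,0,0,0,0,0,0,0,0]' 1 45
python3 -c "
from h import *
delta((.561,-.103,.15))"
```

```text
time: 10.85
tool_pos: [0.5614, -0.1043, 0.0433]
eef_rot: [-0.003, 0.807, -0.59, 0.011]
force: [0.0, 0.0, 0.2]
grip_width: 0.432
t 10.85 pos [ 0.5614 -0.1043  0.0433] q6 1.02 F [0.  0.  0.2] w 0.432 x-axis [ 0.303 -0.953  0.014]
(0.561, -0.103, 0.15) tool mm [ 1.000e-01 -2.000e+00 -1.067e+02] rows>= 2
```

```bash
python3 -m handwheel '[0,0,-0.02,0,0,0,-0.035,0,0,0,-0.04,0,0,0,-0.04,0,0,0,0,0]'
python3 -c "
from h import *
delta((.41,-.24,.17),(.41,-.24,.035))
c=cam('scene');i=cv2.resize(c['img'][100:250,290:490],(800,600),interpolation=cv2.INTER_CUBIC);cv2.imwrite('pics/s9c.png',i)
"
```

```text
time: 11.48
tool_pos: [0.5579, -0.1031, 0.1872]
eef_rot: [-0.004, 0.807, -0.59, 0.012]
force: [0.7, 0.4, -2.0]
grip_width: 0.434
t 11.47 pos [ 0.5579 -0.1031  0.1872] q6 1.02 F [ 0.7  0.4 -2. ] w 0.434 x-axis [ 0.304 -0.953  0.015]
(0.41, -0.24, 0.17) tool mm [ 85.3 182.8  14.8] rows>= 4
(0.41, -0.24, 0.035) tool mm [ -2.    2.7 135. ] rows>= 3
```

View pics/s9c.png

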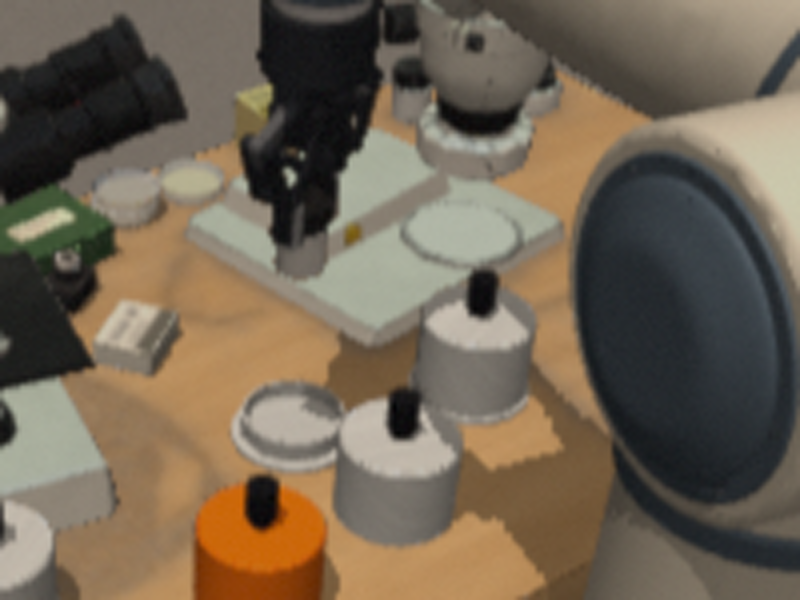

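The can is held clear of the empty tin, with its white body at (300,255).

```bash
python3 -m handwheel '[0.021,0.045,0.003,0,0.021,0.045,0.003,0,0.021,0.045,0.003,0,0.020,0.044,0.003,0,0,0,0,0]'
python3 -c "
from h import *
delta((.41,-.24,.13),(.41,-.24,.035))"
```

```text
time: 12.15
tool_pos: [0.4056, -0.2382, 0.1632]
eef_rot: [-0.002, 0.808, -0.589, 0.005]
force: [0.8, -0.9, -1.2]
grip_width: 0.437
t 12.15 pos [ 0.4056 -0.2382  0.1632] q6 0.655 F [ 0.8 -0.9 -1.2] w 0.437 x-axis [ 0.306 -0.952  0.005]
(0.41, -0.24, 0.13) tool mm [ 2.9 -3.3 33.2] rows>= 1
(0.41, -0.24, 0.035) tool mm [-0.5  0.8 95. ] rows>= 2
```

```bash
python3 -m handwheel '[0,0,0.04,0,0,0,0.04,0,0,0,0.025,0,0,0,0,0]'
python3 -c "
from h import *
delta((.41,-.24,.035))
c=cam('scene');i=cv2.resize(c['img'][100:250,290:490],(800,600),interpolation=cv2.INTER_CUBIC);cv2.imwrite('pics/s10c.png',i)
c=cam('top');i=cv2.resize(c['img'][170:290,300:460],(800,600),interpolation=cv2.INTER_CUBIC);cv2.imwrite('pics/t10c.png',i)
"
```

```text
time: 12.65
tool_pos: [0.4069, -0.2355, 0.0524]
eef_rot: [-0.003, 0.808, -0.589, 0.002]
force: [0.2, 0.5, -2.1]
grip_width: 0.433
t 12.65 pos [ 0.4069 -0.2355  0.0524] q6 0.658 F [ 0.2  0.5 -2.1] w 0.433 x-axis [ 0.306 -0.952  0.   ]
(0.41, -0.24, 0.035) tool mm [ 5.3 -1.4 17.4] rows>= 1
```

View pics/s10c.png

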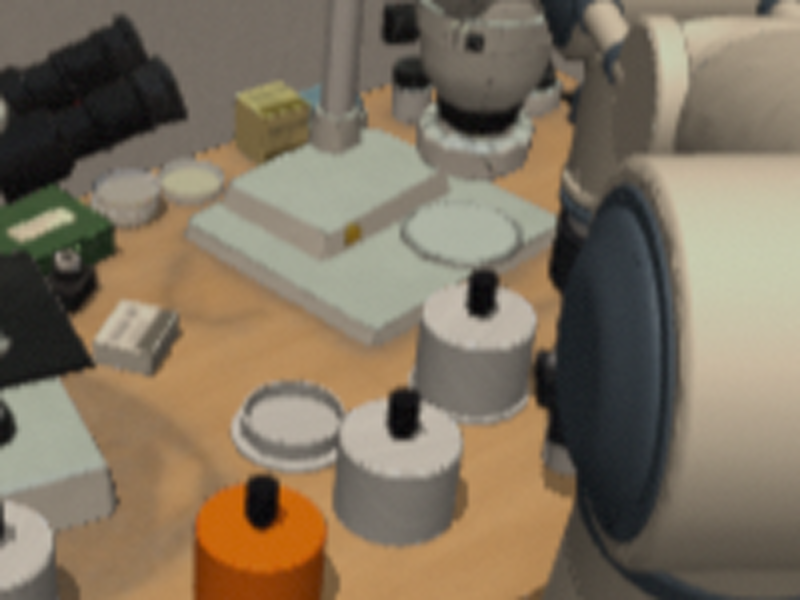

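View pics/t10c.png

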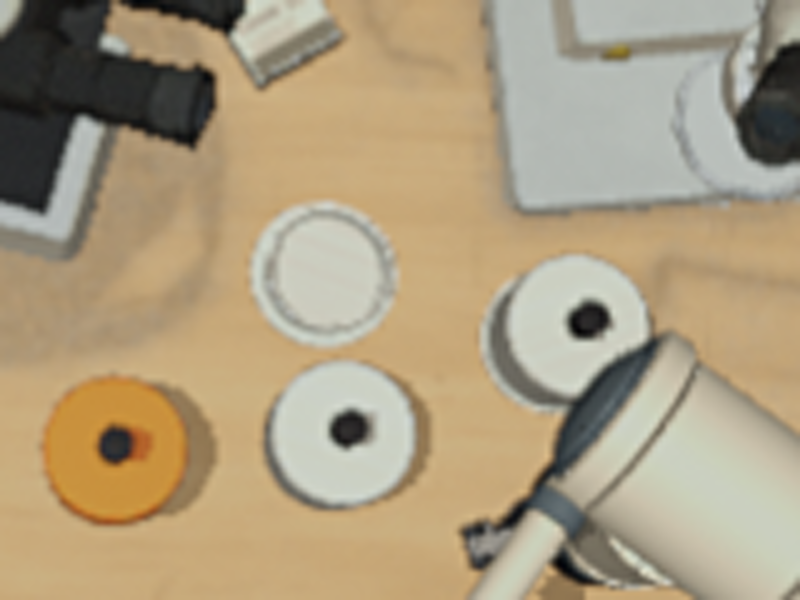

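```bash
python3 -m handwheel '[0,0,0.008,0,0,0,0.004,0,0,0,0,0]'; python3 -m handwheel '[0,0,0.003,0,0,0,0,0]';python3 -m handwheel '[0,0,0.002,0,0,0,0,0]'
```

```text
time: 13.12
tool_pos: [0.4104, -0.2373, 0.046]
eef_rot: [-0.003, 0.808, -0.589, 0.008]
force: [0.0, 0.3, -1.6]
grip_width: 0.435
time: 13.38
tool_pos: [0.4107, -0.2376, 0.0434]
eef_rot: [-0.003, 0.808, -0.589, 0.008]
force: [-0.2, -0.5, -0.9]
grip_width: 0.432
time: 13.62
tool_pos: [0.4107, -0.2377, 0.0414]
eef_rot: [-0.003, 0.808, -0.589, 0.008]
force: [-0.0, -0.1, -1.3]
grip_width: 0.435
```

```bash
python3 -m handwheel '[0,0,0.003,0,0,0,0,0]'; python3 -m handwheel '[0,0,0.002,0,0,0,0,0]';python3 -m handwheel '[0,0,0.002,0,0,0,0,0]'
```

```text
time: 13.88
tool_pos: [0.4108, -0.2377, 0.0382]
eef_rot: [-0.003, 0.808, -0.589, 0.008]
force: [-0.5, 0.7, -2.1]
grip_width: 0.435
time: 14.12
tool_pos: [0.4108, -0.2377, 0.036]
eef_rot: [-0.003, 0.808, -0.589, 0.008]
force: [-0.5, 0.1, -1.1]
grip_width: 0.439
time: 14.38
tool_pos: [0.4114, -0.238, 0.0355]
eef_rot: [-0.003, 0.808, -0.589, 0.009]
force: [-0.3, -0.4, -1.9]
grip_width: 0.434
```

```bash
python3 -m handwheel '[0,0,0.002,0,0,0,0,0]'; python3 -m handwheel '[0,0,0.002,0,0,0,0,0]'
```

```text
time: 14.62
tool_pos: [0.4119, -0.2383, 0.0354]
eef_rot: [-0.004, 0.808, -0.589, 0.01]
force: [-0.7, -0.3, -1.5]
grip_width: 0.435
time: 14.88
tool_pos: [0.4124, -0.2386, 0.0353]
eef_rot: [-0.004, 0.808, -0.589, 0.011]
force: [0.2, 0.4, -1.4]
grip_width: 0.437
```

```bash
python3 -m handwheel '[0,0,0.005,0,0,0,0.003,0]'
```

```text
time: 15.12
tool_pos: [0.414, -0.2393, 0.0352]
eef_rot: [-0.004, 0.808, -0.589, 0.013]
force: [-4.5, 3.2, 12.9]
grip_width: 0.43
```

The push met contact (12.9 N up), so the can is on the bench. I'll ease off and release.

```bash
python3 -m handwheel '[0,0,-0.001,0,0,0,0,0]'; python3 -m handwheel '[0,0,0,0,0,0,0,0,0,0,0,0,0,0,0,0,0,0,0,0]' -1
python3 -m handwheel '[0,0,-0.02,0,0,0,-0.03,0,0,0,-0.04,0,0,0,-0.04,0,0,0,-0.04,0]'
python3 -c "
from h import *
delta((.41,-.24,.2),(.36,-.38,.25))"
```

```text
time: 15.38
tool_pos: [0.4141, -0.2394, 0.0359]
eef_rot: [-0.004, 0.808, -0.589, 0.013]
force: [-0.6, -0.2, -1.4]
grip_width: 0.433
time: 16.0
tool_pos: [0.4135, -0.239, 0.0342]
eef_rot: [-0.004, 0.808, -0.589, 0.012]
force: [-0.4, 0.5, -0.4]
grip_width: 1.002
time: 16.62
tool_pos: [0.4077, -0.2365, 0.2044]
eef_rot: [-0.004, 0.808, -0.589, 0.008]
force: [-0.3, -0.3, -0.3]
grip_width: 1.0
t 16.62 pos [ 0.4077 -0.2365  0.2044] q6 0.658 F [-0.3 -0.3 -0.3] w 1.0 x-axis [ 0.306 -0.952  0.008]
(0.41, -0.24, 0.2) tool mm [ 4.  -1.1  4.4] rows>= 1
(0.36, -0.38, 0.25) tool mm [118.3  89.7 -50.4] rows>= 3
```

```bash
python3 -m handwheel '[0.045,0.030,-0.01,0,0.045,0.030,-0.01,0,0.045,0.030,-0.01,0,0.045,0.030,-0.01,0,0,0,0,0]'
python3 -c "
from h import *
delta()
c=cam('scene');i=cv2.resize(c['img'][130:280,260:460],(800,600),interpolation=cv2.INTER_CUBIC);cv2.imwrite('pics/s11c.png',i)
c=cam('top');i=cv2.resize(c['img'][180:300,260:460],(800,480),interpolation=cv2.INTER_CUBIC);cv2.imwrite('pics/t11c.png',i)
"
```

```text
time: 17.25
tool_pos: [0.3483, -0.451, 0.251]
eef_rot: [-0.004, 0.809, -0.587, 0.013]
force: [-0.6, 1.1, -0.3]
grip_width: 0.998
t 17.25 pos [ 0.3483 -0.451   0.251 ] q6 0.277 F [-0.6  1.1 -0.3] w 0.998 x-axis [ 0.31  -0.951  0.016]
```

View pics/s11c.png

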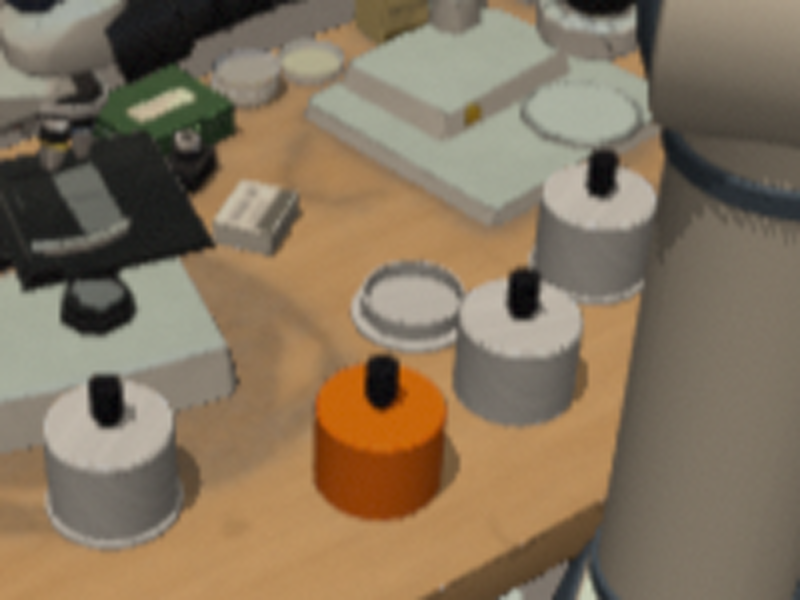

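View pics/t11c.png

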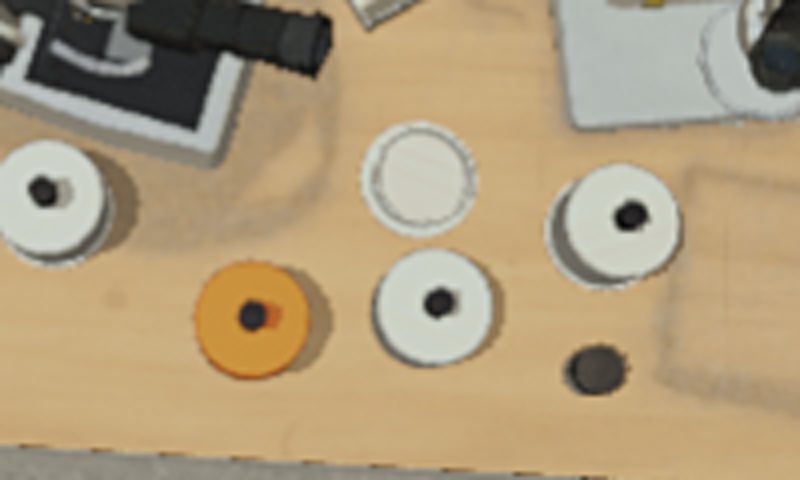

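The top crop shows the can standing, its round cap at (597,369) with no white side lying along the bench. The middle lid is at (435,307), knob up, and the left and right lids are still on their tins. I'll check the can's position once more, then hand in.

```bash
python3 -c "
from h import *
c=cam('top');print(at(c,260+597/4-.4,180+369/4-.4,.054),at(c,260+435/4-.4,180+307/4-.4,.066))
delta()
print(env.hand_in())"
```

```text
[ 0.41358147 -0.23571409  0.054     ] [ 0.45159078 -0.11301467  0.066     ]
t 17.4 pos [ 0.3499 -0.4474  0.2511] q6 0.278 F [-0.   1.3  0.3] w 0.999 x-axis [ 0.314 -0.949  0.016]
the job is handed in; nothing more can be done
None
```

The can was in the middle tin, the first one I opened. It now stands upright on the bare bench at about (0.41, -0.24). I handed the job in at 17.4 s, and no verdict is reported.

- **Lids:** I set the middle lid down knob up at about (0.45, -0.11), in front of its tin. I left the left and right lids on their tins and didn't touch the orange look-alike.
- **Last checks:** the top picture shows the can's cap round and within 4 mm of where I released it. The middle lid is within 2 mm of its release point. The arm was well clear of everything with the gripper open.
- **What disagreed:** when I lowered the can, it stopped at the expected height, but the force gave no clear sign of contact. A slightly firmer push then read 12.9 N up, so I eased off and released it.
- **Not checked:** the arm hid the can in the scene camera's last picture, so only the top view shows that it is upright.

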